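# Post the findings tin through the flap of the drop safe and bolt it

## Robot

A 6-joint arm with a two-finger parallel gripper is mounted at the origin on a cart in front of the work surface, level with it; the furniture and walls round the work are solid. World frame = base frame: x ahead of the robot, y to its left, z up, the work surface at z = 0. Lengths are in m, angles in rad, forces in N, time in s.
With the tool pointing down it reaches from about 0.4 to 0.825 m from the base axis. Payload 7 kg.
Tool frame: the origin (TCP) lies midway between the tips of the shut fingers; the grasp point (between the pads) lies manip.pinch_z behind it (manip.pinch_z is the distance from the TCP to the grasp point, in m); z points along the fingers, y is the line along which they close (so a half turn about z gives the same grasp; the last joint's range is limited). The gripper opens to 88 mm and grips with 3 to 60 N. Pads are 19 mm wide; open, the fingers measure 130 mm over their backs; the gripper's body (78 mm by 193 mm) begins 47 mm behind the grasp point.
Start: joints at [-0.901, 0.359, 0.012, 0, -1.224, -0.288], TCP at [0.251, -0.626, 0.227] pointing down, gripper open.
Joint ranges: [-3.07, 3.07], [-1.43, 2.12], [-1.02, 1.25], [-3.03, 1.67], [-3.05, -0], [-3.03, 3.03]. Speed limits (rad/s): [2.39, 2.39, 3.01, 3.14, 3.14, 3.14].

## Interface

Orientations are given as a 3x3 rotation matrix whose columns are the frame's x, y, z axes.
In Python, from plant import manip gives the robot as it stands. Calls block until the motion is done:
- manip.move_to(position, orientation): joint-space move of the TCP to a pose.
- manip.servo_line(position, vel=0.15, orientation=None): straight line of the TCP; orientation=None keeps the orientation; vel is the mean speed in m/s.
- manip.move_joints(angles): joint-space move.
- manip.grip(opening, strength=None): finger opening in m; strength is the grip in N (None keeps the last); returns when the fingers have stopped.
- manip.pause(seconds).
- manip.inverse_kinematics(position, orientation): joint angles nearest the present ones, or None.
- manip.get_obs(): the state.
- manip.grab_frame(name): name is "scene" or "side" or "wrist"; returns a dict with "frame" (400x640x3 uint8, red, green, blue), "fx", "fy", "cx", "cy" (pixels), "rvec" (rotation vector, rad) and "tvec" (3), from world to camera coordinates, as OpenCV has them. Camera axes: x right, y down, z forward; pixel columns grow to the right and rows downward; lengths in m; the calibration is good to about 2 mm. A picture is of the moment at which its call begins. There is no depth.
A pose or a line that the arm cannot do raises manip.PlanningError and nothing moves.
- manip.sign_off(): hands the job in; it is judged then, once.
The state is a dict: "time": time; "qpos": joint angles; "dq": joint speeds; "effort": joint torques, N m; "ee_pos": TCP position; "tool_rot": TCP orientation; "ft_force": force on the tool from outside, world axes, zero at the start; "ft_torque": the same for the moment, N m; "grip_width": finger opening in m; "grasp_force": force on a finger pad.
Only numpy, scipy, OpenCV 4.12 (cv2) and the standard library are available. Lean on these libraries where they do the work, as an engineer would, in place of code of your own. Each camera call takes 0.05 s, during which the arm holds its last target. There are 200 camera calls.

## Task

Post the brass findings tin into the drop safe: slide the bolt on top of the safe back with a fingertip, then push the tin along the loading tray and in under the hanging flap until it drops inside. Draw the fingers back so that the flap swings shut behind it, and push the bolt fully home again. Only push with the fingers: never lift the tin, and leave the weight, the loupe and the jar beside the safe where they stand.

Things in the scene. Friction and masses are not known exactly. Their poses are not given: they have to be found in the camera images.
- drop_safe: grey sheet-steel drop safe, 150 wide, fixed on the bench. Origin: on the bench top straight under the flap. x = feed direction, from tray into safe, roughly away from the robot; y to its left; z up. All offsets below are in this frame, in mm. Housing: x 0..66, top at z=150. Inside floor z=10. Loading tray in front of it: top z=95, x -120..-8, y -75..75, side edges upturned 5.
- throat (a point): mid-width of the throat at tray level (z=95), straight under the flap's pin (axes of the safe). Throat: 92 wide (y -46..46), headroom up to the bolt's carrier plate at z=146..149 (x -13..0). Two 16 high wings lead in, from y=+-46 at x=-1 out to y=+-61 at x=-16.
- tray_edge (a point): middle of the tray's far edge, x=-8, z=95 of the safe. Behind it a steep lip drops into the safe: a tin pushed until its middle is 5 to 10 past this edge tips over it and falls in by itself, under the flap.
- flap (a joint): angle (rad) of the 35 g sheet-steel flap, 89 wide, 53 long, on a pin along y at x=0, z=143. 0 = hanging shut, 1.4 = up inside. Swings only inward, falls shut by gravity when nothing holds it. Its tail above the pin (y 34..44, to z=158) swings forward by up to 15 as it opens; the closed bolt stands before this tail, so the bolted flap gives only 0.2 to 0.3.
- flap_edge (a point): middle of the flap's lower edge
- bolt (a joint): travel (m) of the flat steel bolt sliding along y on the carrier plate above the throat: 0 = home (flap locked), 0.032 = fully drawn, toward the safe's -y side. From 0.022 on the flap is free. Sliding friction about 1.2 N; it stays where it is left; it cannot go home while the flap is open.
- bolt_knob (a point): top centre of the bolt's upright brass knob: 13 diameter head, 6 high, on a 9 diameter stem, 16 tall in all, top at z=171 of the safe. At x=-6.5, y=-50 when home, y=-82 when fully drawn. The bar under it is 7 wide, top at z=155, and its -y end is 7 beyond the knob's axis; nearest guide strap y=-13..-7, top z=157.
- tin_center (a point): centre of the findings tin, half-way up: flat closed brass tin, 56 (its x) x 80 (its y) x 25 high, 0.11 to 0.22 kg. It lies flat on the loading tray, 80 mm side roughly across the feed direction, up to 16 degrees askew and 18 mm off the middle. Axes: the tin's own, z up.
- brass_weight: bystander: small brass weight with a knob, 30 diameter, 36 high, on the bench right of the tray; origin at the centre of its underside. Behind it the blue rolling mill is a fixed obstacle: up to 500 high over x 330..640, y -450..-190 of the world (feet -190, gears and frame up to -240)
- loupe: bystander: black loupe standing on the bench left of the tray, 29 diameter, 24 high; origin at the centre of its underside. Behind it, left of the safe, the grey rolling mill is a fixed obstacle: up to 410 high over x 390..700, y 100..370 of the world (feet y 100, gears and frame from 165); cross above it
- flux_jar: bystander: small white jar with a black screw cap, 34 diameter, 48 high, on the bench right of the safe's housing; origin at the centre of its underside

How it is judged:
On the way, in this order (a step that is already met when the one before it is completed fails the run):
1. the bolt is drawn back so that the flap is free, the tin still on the tray (value of joint bolt above 0.022 m and z of tin_center in the frame of drop_safe above 0.1 m), for 0.1 s.
2. the tin, lying on the tray, is pushed under the flap and opens it (value of joint flap above 0.35 rad and x of tin_center in the frame of drop_safe above -0.032 m and z of tin_center in the frame of drop_safe above 0.085 m), for 0.03 s.
3. the tin has dropped inside and the flap has swung shut behind it (z of tin_center in the frame of drop_safe below 0.075 m and x of tin_center in the frame of drop_safe above -0.112 m and value of joint flap below 0.06 rad), for 0.2 s.
At the end, for the whole second after the job is handed in: The tin lies at rest inside the safe (its centre at least 20 mm below the tray's top, within the walls), the flap hangs shut (under 0.06 rad) and the bolt is home (within 6 mm of fully closed) (all of step 3 and x of tin_center in the frame of drop_safe below 0.066 m and y of tin_center in the frame of drop_safe between -0.073 and 0.073 m and linear speed of tin below 0.02 m/s and value of joint bolt below 0.006 m); the robot touches nothing.
It fails at once if the tin is lifted (its centre more than 20 mm above where it lies on the tray) (z of tin_center in the frame of drop_safe above 0.1275 m).
It fails at once if a bystander (weight, loupe or jar) is moved by more than 20 mm (distance of any of brass_weight, loupe, flux_jar from where it was at the start of the episode above 0.02 m).
It also fails if it takes over 70 s, if anything falls off the work surface, if the arm or the gripper's body presses on something with over 40 N, if the wrist force passes 120 N, or if a joint passes its speed limit or range.

## Working session

There is one attempt and no reset: what is moved stays moved. The work goes in short steps, each a Python script; the robot and the scene stay as the last script left them, time stands still between calls to the robot, and variables do not carry over. Pictures are saved under pics/ and viewed, at most 10 in all, crops included, and the job is handed in when it is done.

```bash
mkdir -p pics; ls; cat > h.py <<'E'
import numpy as np,cv2
from plant import manip
def snap(n,f):
    d=manip.grab_frame(n); cv2.imwrite(f'pics/{f}.png',d['frame'][:,:,::-1]); 
    np.savez(f'pics/{f}.npz',**{k:np.array(v) for k,v in d.items()}); return d
def P(d,X):
    K=np.array([[d['fx'],0,d['cx']],[0,d['fy'],d['cy']],[0,0,1.]])
    return cv2.projectPoints(np.array(X,float).reshape(-1,1,3),np.array(d['rvec'],float),np.array(d['tvec'],float),K,None)[0][:,0]
def ray(d,uv,z):
    R=cv2.Rodrigues(np.array(d['rvec'],float))[0];c=-R.T@np.array(d['tvec'],float)
    v=R.T@np.array([(uv[0]-d['cx'])/d['fx'],(uv[1]-d['cy'])/d['fy'],1]);return c+v*(z-c[2])/v[2]
E
python3 - <<'E'
from h import *
for n in('scene','side'):
    d=snap(n,n+'0');R=cv2.Rodrigues(np.array(d['rvec'],float))[0];print(n,d['fx'],d['cx'],-R.T@np.array(d['tvec']),R[2])
o=manip.get_obs();print(o['time'],o['tool_rot'],o['ft_force'],manip.pinch_z)
E
```

```text
pics
scene 402.8587390442008 306.1823233668674 [0.45625945 0.41484764 0.88762608] [-0.01175189 -0.50328582 -0.86404009]
side 395.8309668960335 320.32027392007063 [ 0.81721039 -0.32427706  0.84970033] [-0.41537688  0.32416549 -0.84992869]
0.1 [[-9.28039559e-01 -3.72481045e-01 -6.70008935e-04]
 [-3.72481627e-01  9.28038607e-01  1.33482215e-03]
 [ 1.24598210e-04  1.48833377e-03 -9.99998885e-01]] [-0.4622826  -0.75902327  0.11547955] 0.0188
```

View pics/scene0.png

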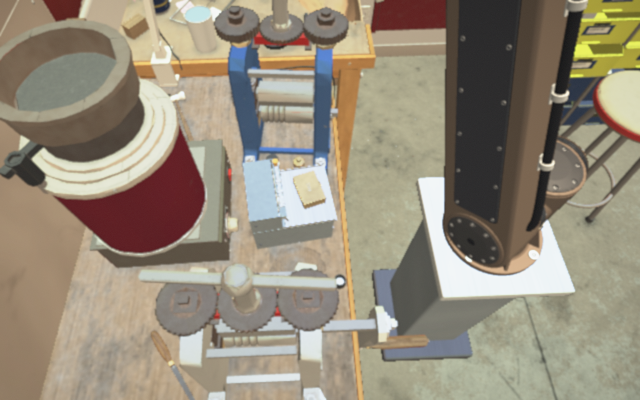

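View pics/side0.png

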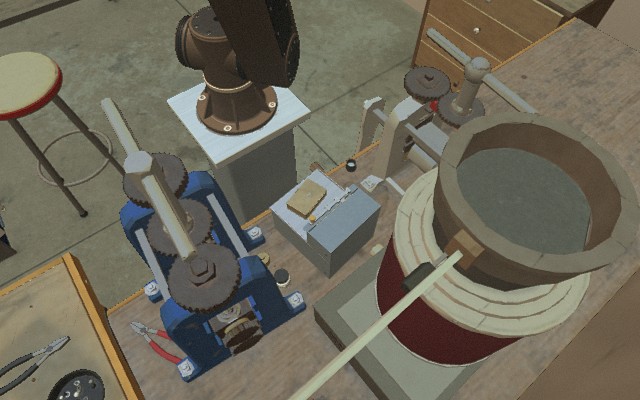

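The safe is centred at about (290,200) in scene and (325,215) in side. The tin is at about (310,188) and (306,195). I'll enlarge both.

```bash
python3 - <<'E'
import cv2
a=cv2.imread('pics/scene0.png')[145:255,230:350];cv2.imwrite('pics/c1.png',cv2.resize(a,None,fx=5,fy=5,interpolation=2))
a=cv2.imread('pics/side0.png')[150:290,250:400];cv2.imwrite('pics/c2.png',cv2.resize(a,None,fx=4,fy=4,interpolation=2))
E
```

```text
(no output)
```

View pics/c1.png

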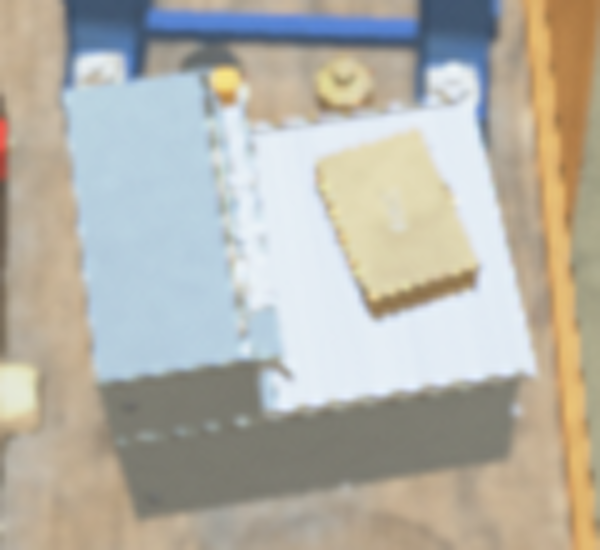

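View pics/c2.png

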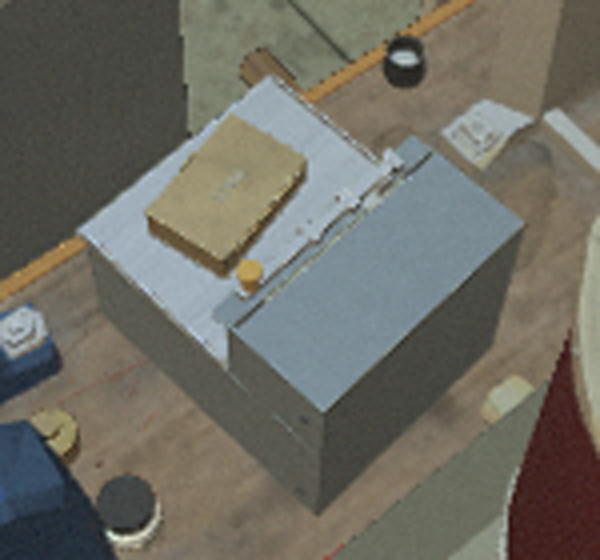

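```bash
cat > fit.py <<'E'
from h import *
from scipy.optimize import least_squares
S=dict(np.load('pics/scene0.npz'));D=dict(np.load('pics/side0.npz'))
cs=lambda p:(np.array(p)+.5)/5-.5+[230,145]
cd=lambda p:(np.array(p)+.5)/4-.5+[250,150]
def T(p,X):
    c,s=np.cos(p[2]),np.sin(p[2]);X=np.array(X,float);return np.c_[p[0]+c*X[:,0]-s*X[:,1],p[1]+s*X[:,0]+c*X[:,1],X[:,2]]
def fit(As,Us,Ad,Ud,x0):
    f=lambda p:np.r_[(P(S,T(p,As))-cs(Us)).ravel(),(P(D,T(p,Ad))-cd(Ud)).ravel()]
    r=least_squares(f,x0,loss='soft_l1');print(np.round(r.x,4),'\n',np.round(r.fun.reshape(-1,2),1).tolist());return r.x
h=.150
A1=[[.066,-.075,h],[.066,.075,h],[-.12,.075,.1],[-.12,-.075,.1],[-.0065,-.05,.168]]
U1=[(65,90),(100,380),(535,375),(470,105),(226,85)]
A2=[[.066,.075,h],[.066,-.075,h],[0,-.075,h],[-.12,.075,.1],[-.12,-.075,.1],[-.0065,-.05,.168]]
U2=[(523,222),(323,410),(232,325),(270,78),(80,232),(250,272)]
s=fit(A1,U1,A2,U2,[.47,0,0])
z=.12
t=fit([[.028,-.04,z],[-.028,-.04,z],[-.028,.04,z],[.028,.04,z]],[(318,160),(415,130),(478,268),(375,305)],
 [[-.028,.04,z],[.028,.04,z],[.028,-.04,z],[-.028,-.04,z]],[(235,115),(305,160),(222,262),(150,213)],[.42,0,0])
c,q=np.cos(s[2]),np.sin(s[2]);d=t[:2]-s[:2]
print('tin in safe',c*d[0]+q*d[1],-q*d[0]+c*d[1],np.degrees(t[2]-s[2]))
print('knob tri', ray(S,cs((226,85)),.168),ray(D,cd((250,272)),.168), T(s,[[-.0065,-.05,.168]]))
print('weight',ray(S,cs((343,80)),.034),ray(D,cd((55,435)),.034),'jar',ray(D,cd((127,503)),.048),'loupe',ray(D,cd((405,60)),.024))
np.save('safe.npy',s)
E
python3 fit.py
```

```text
[ 0.5113 -0.0536  0.1331] 
 [[-0.6, -0.2], [-1.1, 0.3], [-0.9, -1.3], [-0.9, -2.1], [0.1, 0.4], [0.6, -0.5], [-0.2, 0.2], [-1.5, -0.4], [-0.0, -2.1], [-1.0, -1.4], [0.6, -1.4]]
[ 0.4415 -0.0669  0.2983] 
 [[-3.0, -0.2], [0.7, -1.0], [0.3, -0.4], [-3.1, -0.5], [-0.5, -1.5], [2.5, -0.5], [1.6, -0.1], [-1.3, -1.1]]
tin in safe -0.0709036671857174 -0.003916713215253834 9.461612677928423
knob tri [ 0.51156568 -0.10514777  0.168     ] [ 0.51320689 -0.10692098  0.168     ] [[ 0.51144742 -0.1040314   0.168     ]]
weight [ 0.46099033 -0.20256946  0.034     ] [ 0.47007248 -0.21126379  0.034     ] jar [ 0.53161127 -0.20412498  0.048     ] loupe [0.38503562 0.11217594 0.024     ]
```

```bash
cat >> h.py <<'E'
try: s=np.load('safe.npy')
except Exception: s=None
def W(x,y,z): c,q=np.cos(s[2]),np.sin(s[2]); return np.array([s[0]+c*x-q*y,s[1]+q*x+c*y,z])
def Rt(psi=0,tilt=0): # psi: turn of tool about vertical; tilt: fingertips forward(+x safe)
    a=s[2]; z=lambda t:np.array([[np.cos(t),-np.sin(t),0],[np.sin(t),np.cos(t),0],[0,0,1]])
    y=np.array([[np.cos(-tilt),0,np.sin(-tilt)],[0,1,0],[-np.sin(-tilt),0,np.cos(-tilt)]])
    return z(a)@y@z(psi)@np.diag([-1.,1,-1])
E
python3 - <<'E'
from h import *
ik=manip.inverse_kinematics
R0=manip.get_obs()['tool_rot']
for z in (.5,.55,.6,.65):print(z,ik([.251,-.626,z],R0) is not None,[ik(W(-.03,-.03,z),Rt(p)) is not None for p in(1.57,-1.57,0)])
for p in(1.5708,-1.5708):
  for y in(-.03,-.104):print(p,y,np.round(ik(W(-.0065,y,.16),Rt(p)),2))
for t in(0,.15,.25,.35,.5):print(t,[None if (q:=ik(W(x,-.004,.112),Rt(0,t))) is None else np.round(q,2).tolist() for x in(-.125,-.115,-.03)])
E
```

```text
0.5 True [True, True, True]
0.55 True [True, True, True]
0.6 True [True, True, True]
0.65 False [True, False, True]
1.5708 -0.03 [ 0.22  0.15 -0.43  0.   -0.99 -0.08]
1.5708 -0.104 [ 0.07  0.2  -0.38  0.   -1.    0.07]Traceback (most recent call last):
  File "<stdin>", line 6, in <module>
    return _wrapfunc(a, 'round', decimals=decimals, out=out)
    return _wrapit(obj, method, *args, **kwds)
    result = getattr(arr, method)(*args, **kwds)
TypeError: unsupported operand type(s) for *: 'NoneType' and 'float'
```

```bash
python3 - <<'E'
from h import *
ik=manip.inverse_kinematics
for t in(0,.1,.15,.25,.35):print(t,[None if (q:=ik(W(x,-.004,.112),Rt(0,t))) is None else np.round(q,2).tolist() for x in(-.14,-.125,-.115,-.03)])
manip.grip(0.0)
manip.servo_line([.251,-.626,.58],vel=.3)
manip.servo_line(W(-.05,-.03,.58),vel=.35,orientation=Rt(np.pi/2))
manip.servo_line(W(-.05,-.03,.34),vel=.3)
snap('wrist','w1');o=manip.get_obs();print(o['time'],o['ee_pos'],o['ft_force'])
E
```

```text
0 [[0.33, -0.03, -0.76, 0.0, -0.84, -1.76], [0.32, 0.0, -0.73, 0.0, -0.84, -1.76], [0.31, 0.02, -0.71, 0.0, -0.84, -1.75], [0.28, 0.16, -0.55, 0.0, -0.86, -1.72]]
0.1 [[0.35, -0.1, -0.84, 0.03, -0.73, -1.81], [0.34, -0.07, -0.81, 0.03, -0.73, -1.8], [0.33, -0.05, -0.8, 0.03, -0.72, -1.79], [0.29, 0.1, -0.64, 0.02, -0.73, -1.75]]
0.15 [[0.37, -0.13, -0.89, 0.06, -0.67, -1.84], [0.35, -0.1, -0.86, 0.05, -0.67, -1.83], [0.35, -0.08, -0.84, 0.05, -0.66, -1.82], [0.3, 0.07, -0.68, 0.04, -0.67, -1.77]]
0.25 [[0.4, -0.2, -0.99, 0.12, -0.55, -1.93], [0.38, -0.17, -0.96, 0.12, -0.54, -1.91], [0.37, -0.15, -0.94, 0.12, -0.53, -1.9], [0.32, 0.02, -0.78, 0.09, -0.52, -1.83]]
0.35 [None, None, None, [0.33, -0.03, -0.9, 0.19, -0.36, -1.93]]
5.65 [ 0.46657335 -0.09030978  0.34192842] [-0.80417074 -0.72848655  0.31837894]
```

View pics/w1.png

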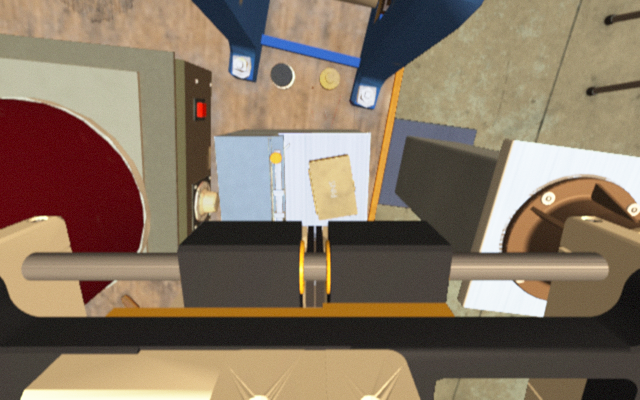

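Wrist view: the knob is at (276,158). The tin's top corners are at about (309,161), (349,154), (357,213) and (316,219). The housing back-right corner is at (216,137) and the tray near-right corner at (370,133). I'll check these against the fit.

```bash
python3 - <<'E'
from h import *
d=dict(np.load('pics/w1.npz'))
print(P(d,[W(-.0065,-.05,.168),W(.066,-.075,.15),W(-.12,-.075,.1),W(0,-.075,.15)]).round(1).tolist())
k=ray(d,(276,158),.168);print('knob',k,W(-.0065,-.05,.168))
c,q=np.cos(s[2]),np.sin(s[2])
L=lambda p:np.round([c*(p[0]-s[0])+q*(p[1]-s[1]),-q*(p[0]-s[0])+c*(p[1]-s[1])],4)
for u in[(309,161),(349,154),(357,213),(316,219)]:print(L(ray(d,u,.12)))
print('knob loc',L(k),'tray/house',L(ray(d,(370,133),.1)),L(ray(d,(216,137),.15)))
E
```

```text
[[275.2, 158.2], [212.4, 133.8], [369.1, 131.1], [270.7, 133.8]]
knob [ 0.51057381 -0.10435473  0.168     ] [ 0.51144742 -0.1040314   0.168     ]
[-0.0426 -0.0393]
[-0.0927 -0.0481]
[-0.1056  0.0297]
[-0.0516  0.0381]
knob loc [-0.0074 -0.0502] tray/house [-0.1212 -0.0726] [ 0.0622 -0.0714]
```

```bash
python3 - <<'E'
from h import *
x=-.0065
manip.servo_line(W(x,-.029,.20),vel=.2)
manip.servo_line(W(x,-.029,.161),vel=.08)
o=manip.get_obs();print(o['ee_pos'],W(x,-.029,.161),o['ft_force'])
for y in(-.05,-.0645):
    manip.servo_line(W(x,y,.161),vel=.05);o=manip.get_obs();print(o['time'],o['ee_pos']-W(x,y,.161),o['ft_force'])
manip.servo_line(W(x,-.055,.161),vel=.1)
manip.servo_line(W(x,-.05,.30),vel=.25)
snap('wrist','w2')
a=cv2.imread('pics/w2.png')[100:240,200:400];cv2.imwrite('pics/c3.png',cv2.resize(a,None,fx=3,fy=3))
print(P(dict(np.load('pics/w2.npz')),[W(x,-.082,.168),W(x,-.05,.168)]))
E
```

```text
[ 0.50896819 -0.08324531  0.16144159] [ 0.50865967 -0.08321726  0.161     ] [-0.35368906  1.13312717 -0.29142616]
7.7333 [-1.46344145e-04 -4.26699216e-04 -8.10641151e-05] [-0.54324155 -0.1269548   0.96248607]
8.175 [ 3.91755352e-05 -4.10250858e-04 -2.91795764e-05] [ 0.52996351  0.08277243 -0.47107028]
[[313.77079789 151.36332485]
 [313.75803507 184.05924095]]
```

View pics/c3.png

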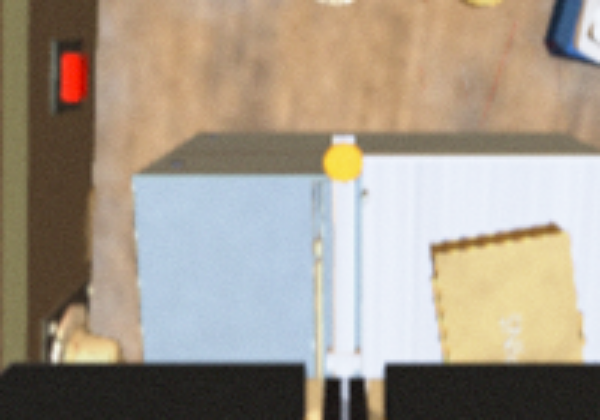

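The knob sits at crop (343,161), so the bolt is drawn about 30 mm and the flap is free. Next is the tin, with the tool tilted slightly and both fingertips as a flat pusher.

```bash
python3 - <<'E'
from h import *
R=Rt(0,.2);y=-.003
manip.servo_line(W(-.127,y,.28),vel=.2,orientation=R)
manip.grip(.03)
manip.servo_line(W(-.127,y,.14),vel=.2)
manip.servo_line(W(-.127,y,.107),vel=.08)
o=manip.get_obs();print(o['time'],o['ee_pos']-W(-.127,y,.107),o['ft_force'],o['grip_width'])
for x in(-.1,-.08):
    manip.servo_line(W(x,y,.107),vel=.04);o=manip.get_obs();print(o['time'],o['ee_pos']-W(x,y,.107),o['ft_force'])
S=snap('scene','s2');a=cv2.imread('pics/s2.png')[145:255,230:350];b=cv2.imread('pics/side0.png')
snap('side','d2');b=cv2.imread('pics/d2.png')[150:260,250:370]
cv2.imwrite('pics/c4.png',np.hstack([cv2.resize(i,None,fx=3.3,fy=3.3,interpolation=2) for i in(a,b)]))
E
```

```text
13.25 [0.00047418 0.00011049 0.00063052] [0.19132003 0.04230049 0.21706595] 0.029922101155067642
14.075 [-4.88118841e-05 -5.31448028e-05 -1.06789579e-04] [ 0.39425803 -0.10196163 -0.69730584]
14.725 [ 1.26203391e-04  1.42426335e-05 -7.68369450e-05] [ 0.17916307 -0.05390218  0.72514115]
```

View pics/c4.png

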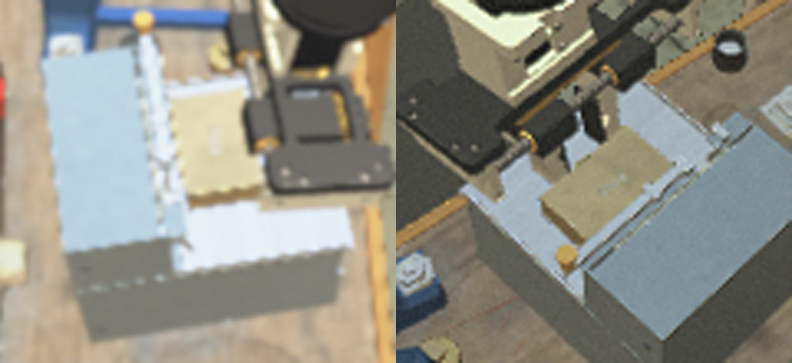

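The tin is squared up. In the side half, its front top corners are at about (676,162) and (580,240), with the rear -y corner at (542,200). I'll check the lateral offset.

```bash
python3 - <<'E'
from h import *
d=dict(np.load('pics/d2.npz'));e=dict(np.load('pics/s2.npz'))
c,q=np.cos(s[2]),np.sin(s[2])
L=lambda p:np.round([c*(p[0]-s[0])+q*(p[1]-s[1]),-q*(p[0]-s[0])+c*(p[1]-s[1])],4)
for u in[(676,162),(580,240),(542,200)]:print(L(ray(d,((u[0]-396)/3.3+250,u[1]/3.3+150),.12)))
for u in[(188,193),(172,95),(262,188)]:print(L(ray(e,(u[0]/3.3+230,u[1]/3.3+145),.12)))
E
```

```text
[-0.0221  0.0316]
[-0.0251 -0.0529]
[-0.0632 -0.05  ]
[-0.0191  0.0306]
[-0.0196 -0.049 ]
[-0.0682  0.0354]
```

```bash
python3 - <<'E'
from h import *
for x,y in((-.07,.001),(-.06,.004),(-.05,.004),(-.042,.004),(-.036,.004),(-.031,.004)):
    manip.servo_line(W(x,y,.107),vel=.04);o=manip.get_obs();print(x,o['time'],(o['ee_pos']-W(x,y,.107)).round(4),o['ft_force'].round(1))
    if np.abs(o['ft_force']).max()>15: break
snap('scene','s3');a=cv2.imread('pics/s3.png')[145:255,230:350]
snap('side','d3');b=cv2.imread('pics/d3.png')[150:260,250:370]
cv2.imwrite('pics/c5.png',np.hstack([cv2.resize(i,None,fx=3.3,fy=3.3,interpolation=2) for i in(a,b)]))
E
```

```text
-0.07 15.2417 [0.0003 0.0002 0.    ] [ 0.2 -0.1 -1.1]
-0.06 15.65 [ 0.0003  0.0002 -0.    ] [-0.9 -0.2 -0.2]
-0.05 16.05 [ 0.0004  0.0001 -0.    ] [ 0.2 -0.   0.2]
-0.042 16.4 [0.0005 0.0001 0.0001] [0.3 0.7 0.6]
-0.036 16.7 [0.0005 0.0001 0.0001] [-0.2 -0.7  0.3]
-0.031 16.975 [ 0.0003  0.0001 -0.    ] [-0.6  0.3 -0. ]
```

View pics/c5.png

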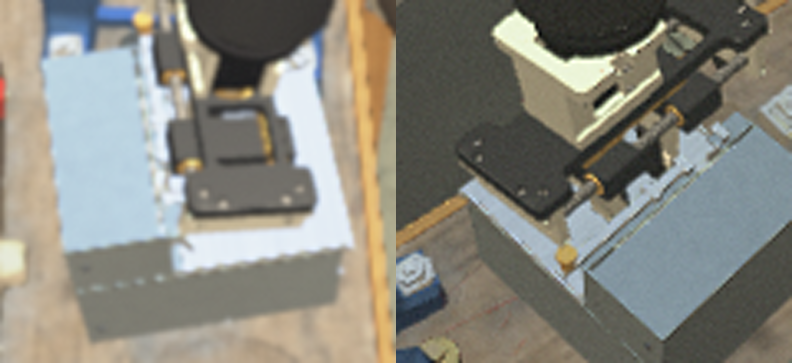

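No brass is visible ahead of the fingers, so the tin seems to have gone in. I'll draw back, lift and look.

```bash
python3 - <<'E'
from h import *
manip.servo_line(W(-.10,.004,.112),vel=.12)
manip.servo_line(W(-.11,-.02,.30),vel=.25)
manip.grip(0)
manip.servo_line(W(-.0065,-.06,.36),vel=.25,orientation=Rt(np.pi/2))
snap('wrist','w4');snap('scene','s4');snap('side','d4')
d=dict(np.load('pics/w4.npz'));print(manip.get_obs()['time'],P(d,[W(-.0065,-.082,.168),W(-.0065,-.05,.168)]).tolist())
a=cv2.imread('pics/s4.png')[145:255,230:350];b=cv2.imread('pics/w4.png')[90:230,230:400]
cv2.imwrite('pics/c6.png',np.hstack([cv2.resize(a,(396,363),interpolation=2),cv2.resize(b,(400,363))]))
E
```

```text
21.3833 [[313.8025850563247, 153.4569039026827], [313.81077277993484, 180.57279097451655]]
```

View pics/c6.png

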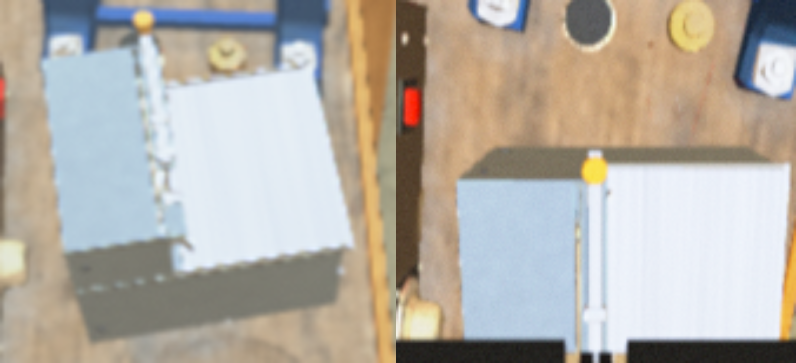

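The tray is empty with the tin inside, and the knob is still drawn. Pushing the bolt home.

```bash
python3 - <<'E'
from h import *
x=-.0065
manip.servo_line(W(x,-.105,.22),vel=.2)
manip.servo_line(W(x,-.105,.161),vel=.08)
for y in(-.085,-.075,-.069,-.067,-.066,-.065,-.064):
    manip.servo_line(W(x,y,.161),vel=.04);o=manip.get_obs();print(y,o['time'],(o['ee_pos']-W(x,y,.161)).round(4),o['ft_force'].round(1))
    if np.linalg.norm(o['ft_force'])>8:break
manip.servo_line(W(x,-.085,.161),vel=.1)
manip.servo_line(W(x,-.06,.36),vel=.25)
snap('wrist','w5');d=dict(np.load('pics/w5.npz'));print(manip.get_obs()['time'],P(d,[W(x,-.082,.168),W(x,-.05,.168)]).tolist())
a=cv2.imread('pics/w5.png')[90:230,230:400];cv2.imwrite('pics/c7.png',cv2.resize(a,None,fx=4,fy=4))
E
```

```text
-0.085 23.8 [-0.0001  0.0003 -0.    ] [ 0.5 -0.4  0.1]
-0.075 24.2 [-0.0001  0.0003 -0.    ] [-0.9 -0.4  0.1]
-0.069 24.5 [-0.      0.0003 -0.    ] [ 0.1 -0.9  0.4]
-0.067 24.75 [-0.      0.0001  0.    ] [-0.7  0.5  1. ]
-0.066 25.0 [-0. -0. -0.] [-0.3 -0.4  0.2]
-0.065 25.25 [ 0.0001 -0.0004  0.0001] [ 0.7 -5.3 -0.8]
-0.064 25.5 [ 0.0001 -0.0012  0.0002] [ 2.1 -9.8 -1.2]
26.8583 [[313.1148764057681, 153.1655473691238], [313.11313142946676, 180.40900768214414]]
```

View pics/c7.png

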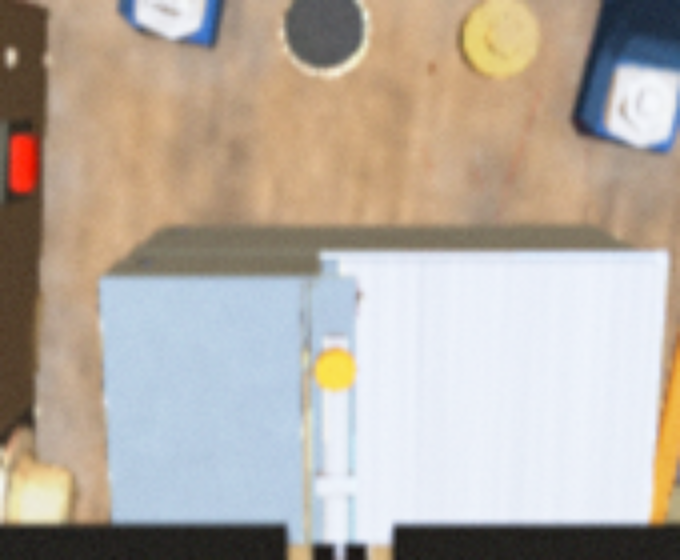

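The knob is at crop (335,370), which is full-image row 182.5. Home is predicted at row 180.4, and the knob met a firm stop there, so the bolt is home.

```bash
python3 -c "
from plant import manip
print(manip.sign_off())"
```

```text
the job is handed in; nothing more can be done
None
```

I handed the job in at about 27 s: the tin went into the safe, the bolt is pushed home against its stop, and the weight, loupe and jar weren't touched; I inferred the shut flap from the bolt closing, and no verdict came back.

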